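# Put the weight away and fold the lid stay

## Robot

A 6-joint arm with a two-finger parallel gripper is mounted at the origin on a cart in front of the work surface, level with it; the furniture and walls round the work are solid. World frame = base frame: x ahead of the robot, y to its left, z up, the work surface at z = 0. Lengths are in m, angles in rad, forces in N, time in s.
With the tool pointing down it reaches from about 0.3 to 0.875 m from the base axis. Payload 6.4 kg.
Tool frame: the origin (TCP) lies midway between the tips of the shut fingers; the grasp point (between the pads) lies ctrl.grip_depth behind it (ctrl.grip_depth is the distance from the TCP to the grasp point, in m); x points along the fingers, y is the direction in which the jaws open and shut, and the axes are right-handed (so a half turn about x gives the same grasp; the last joint's range is limited). The gripper opens to 85 mm and grips with 20 to 120 N. Pads are 22 mm wide; open, the fingers measure 114 mm over their backs; the gripper's body (76 mm by 85 mm) begins 54 mm behind the grasp point. The pads swing forward as they close: fully open they stand 13 mm farther back than shut.
Start: joints at [-1.368, 0.181, 1.607, -0, 1.354, -0.206], TCP at [0.229, -0.528, 0.231] pointing down, gripper open.
Joint ranges: [-2.99, 2.99], [-0.89, 2.07], [0.3, 2.58], [-1.14, 4.28], [0, 2.63], [-3.12, 3.12]. Speed limits (rad/s): [2.57, 2.57, 3.01, 3.14, 3.14, 3.14].

## Interface

Orientations are given as a unit quaternion [w, x, y, z].
In Python, from bench import ctrl gives the robot as it stands.
- The arm moves only by the shell command python3 -m creep 'ROWS'. ROWS is text: rows parted by semicolons, each of 7 numbers parted by spaces: the opening, from 0 (shut) to 1 (fully open), then the shift along the tool's x, y, z in cm, then the turn, a rotation vector about the tool's x, y, z in rad. In form: claw x y z ax ay az; .... A call has 1 to 10 rows; each row shifts and turns the pose as measured when the row begins, along the tool's axes as they then stand; what a row does not reach is not made up. A row lasts 1/8 s, in which the tool goes at most 62.5 mm and 10.7 degrees, less where a joint would pass 70% of its speed; a pose out of reach is approached as far as the arm can. A call with a gripper value outside its range is refused whole. The fingers move at their own pace and stop on an object; the grip force is fixed at half the most. Time passes only in rows, so rows that do not move let the fingers close. It gives the time, the measured TCP pose, the force and the opening at its end, in the units of the state.
- ctrl.get_obs(): the state, without advancing time (a new reading comes with each control period).
- ctrl.camera(name): name is "scene" or "top" or "wrist"; returns (picture, depth): 420x560x3 uint8, blue, green, red; 420x560 float32, m along the optical axis (not along the pixel's ray), 0 where there is no reading.
- ctrl.calibration(name): a dict with "mtx" (3x3 intrinsics, pixels), "R" (3x3) and "t" (3): a world point X has camera coordinates R X + t; the wrist camera has in their place "tool_from_camera" (4x4, takes a point from camera to tool coordinates, whose origin is the TCP and whose axes are the tool frame's). Camera axes: x right, y down, z forward; pixel columns grow to the right and rows downward; lengths in m; the calibration is good to about 2 mm. A picture is of the moment at which its call begins: read the wrist's pose just before it. calibration takes no time and is no camera call.
- ctrl.hand_in(): hands the job in, once; it reports no verdict.
Trained networks look in the newest picture that a camera, given by its name, has taken for a name from the list of things; names that differ only in an ending like _2 or _b are one class to them, and where a whole thing is asked for, a point or a joint stands for the part that bears it (a point fixed in the world has none). Each returns a list of dicts, best first, with "confidence" (0 to 1); they miss things now and then, are a little off and sometimes report something else, mostly with a low value. They report only what shows in the picture. A call takes as long as a camera call. They do not tell look-alikes from the thing itself.
- ctrl.find_in(query, camera): "rect" ([left, top, right, bottom] in pixels, round what is visible of it).
The state is a dict: "time_s": time; "q": joint angles; "dq": joint speeds; "joint_efforts": joint torques, N m; "eef_pos": TCP position; "eef_rot": TCP orientation; "wrist_force": force on the tool from outside, world axes, zero at the start; "torque": the same for the moment, N m; "opening": opening from 0.0 (shut) to 1.0 (fully open).
Only numpy, scipy, OpenCV 4.12 (cv2) and the standard library are available. Lean on these libraries where they do the work, as an engineer would, in place of code of your own. Each camera call takes 0.05 s, during which the arm holds its last target.

## Task

First stand the largest of the three weights upright inside the open wooden case and let go of it. Then unlock the folding stay that props the lid by lifting its knee past centre, and only then lower the lid gently until it is fully shut. Leave the other two weights where they stand.

Things in the scene. Friction and masses are not known exactly. Their poses are not given: they have to be found in the camera images.
- case: Wooden case fixed to the worktop, open at the top: 200 mm deep (its x), 200 mm wide (its y), walls 7 mm, rim 75 mm above the worktop. Origin: centre of its underside; x from its front (robot side) to its hinge side, y to its left, z up; turned up to 0.25 rad about z. The propped lid leans over it 60 degrees from level, so reach under it with the tool's top leaning to the case's front.
- case_floor (a point): Centre of the case's inner floor, 8 mm above the worktop; the clear inside is 186 x 186 mm and 67 mm deep. Axes as the case.
- lid_hinge (a point): Middle of the lid's hinge line, at the top of the case's far wall (75 mm above the worktop). The hinge line runs along the case's y.
- lid_front (a point): Middle of the lid's outer face, 10 mm from its front edge, 190 mm from the hinge line, 12 mm out from the underside (which passes through the hinge line). Lid: 12 mm slab, 200 mm from hinge to front edge, 224 mm wide; a 70 mm wide, 8 mm thick brass lip stands 16 mm beyond the middle of the front edge. Axes turn with the lid: x to the hinge, y along it, z out of the outer face.
- case_lid (a joint): Lid angle, rad: 0 propped open (60 degrees from level), 1.047 fully shut on the rim. The hinge is stiff: the lid stays where it is left (a push of about 1 to 4 N square to it near the front edge moves it), but while the stay is locked it cannot be lowered.
- stay_foot (a point): On the axis (along case y) about which the stay's lower bar turns, fixed outside the case's left wall; given at the same case y as the knob's middle. The stay is two flat steel bars 13 mm wide, 74 mm between pivots: the lower from this foot up to the knee, the upper from the knee to a bracket under the lid's left edge, 105 mm from the hinge line.
- knee_knob (a point): Middle of the black knob on the stay's knee: a round bar 13 mm thick, 36 mm long, along case y, standing out to the left of the case; its inner end is 15 mm and its outer end 51 mm from the case's left wall. It moves on a circle of 74 mm about stay_foot.
- stay_knee (a joint): Knee angle, rad: 0 locked on its stop (knee about 5 mm behind and below the straight line), 0.14 bars in line, more: knee past centre, lifted up and toward the case's front; about 2.65 with the lid shut. Lift the knob 15 mm or more along its circle (0.4 rad or more) and it stays unlocked; a few newtons do it.
- weight_large_centre (a point): Centre (half-way up) of the largest weight: a plain round metal weight with a knob on top, 43 mm in diameter, 60 mm tall, body up to 42 mm from the foot, knob 23 mm thick above; about 0.5 kg. z is its own axis. It stands on the worktop to the right of the case, in a row with the other two in any order.
- weight_mid_centre (a point): Centre of the middle weight, same shape, 33 mm in diameter, 50 mm tall. Stays where it is.
- weight_small_centre (a point): Centre of the smallest weight, same shape, 27 mm in diameter, 40 mm tall. Stays where it is.
There are look-alikes about, which are no part of the job. Leave any red look-alike of the part that bears weight_large_centre alone.

How it is judged:
By the outcome, as a careful person would: the job done as asked, in the order asked, and still so for the second after the job is handed in, with the robot touching nothing.
It also fails if it takes over 72 s, if anything falls off the work surface, if the arm or the gripper's body presses on something with over 40 N, if the wrist force passes 120 N, or if a joint passes its speed limit or range.

## Working session

There is one attempt and no reset: what is moved stays moved. The work goes in short steps, Python scripts to look and compute and a shell command to move; the robot and the scene stay as the last step left them, time stands still between calls to the robot, and variables do not carry over. Pictures are saved under pics/ and viewed, and the job is handed in when it is done.

```bash
ls; mkdir -p pics
cat > look.py <<'E'
import sys,cv2,numpy as np
from bench import ctrl
def snap(cam,tag):
    o=ctrl.get_obs(); p,d=ctrl.camera(cam); cv2.imwrite(f'pics/{tag}.png',p); np.save(f'{tag}.npy',d); return o,p,d
E
python3 - <<'E'
from look import *
np.set_printoptions(precision=4,suppress=True)
for c in ['scene','top','wrist']:
    snap(c,c+'0'); print(c,ctrl.calibration(c))
    if c!='wrist':
        for q in ['weight_large_centre','weight_mid_centre','weight_small_centre','knee_knob','case','case_lid']:
            print(q,[( [round(v) for v in r['rect']],round(r['confidence'],2)) for r in ctrl.find_in(q,c)])
o=ctrl.get_obs();print(o, ctrl.grip_depth)
E
```

```text
pics
scene {'mtx': array([[425.7603,   0.    , 278.4134],
       [  0.    , 425.7603, 204.6159],
       [  0.    ,   0.    ,   1.    ]]), 'R': array([[-0.7114, -0.7028, -0.0032],
       [-0.4988,  0.5081, -0.7022],
       [ 0.4952, -0.4979, -0.7119]]), 't': array([0.434 , 0.3757, 0.8887])}
weight_large_centre [([359, 214, 375, 239], 0.52)]
weight_mid_centre [([311, 181, 320, 198], 0.68)]
weight_small_centre [([334, 202, 347, 215], 0.69), ([229, 241, 263, 273], 0.62), ([358, 213, 376, 239], 0.35)]
knee_knob [([229, 243, 258, 270], 0.47)]
case [([216, 150, 331, 287], 0.82)]
case_lid [([220, 151, 304, 271], 0.62), ([232, 242, 260, 275], 0.43)]
top {'mtx': array([[450.1276,   0.    , 283.7413],
       [  0.    , 450.1276, 206.6522],
       [  0.    ,   0.    ,   1.    ]]), 'R': array([[-0.0229, -0.9994,  0.0249],
       [-0.9969,  0.021 , -0.0758],
       [ 0.0753, -0.0266, -0.9968]]), 't': array([0.0208, 0.5708, 0.9806])}
weight_large_centre [([287, 271, 307, 294], 0.9), ([357, 254, 381, 275], 0.82), ([195, 148, 333, 252], 0.55)]
weight_mid_centre [([362, 171, 371, 188], 0.77)]
weight_s
[... 272 characters left out ...]
0.    ,   1.    ]]), 'tool_from_camera': array([[-0.0002, -0.2739,  0.9618, -0.144 ],
       [ 1.    , -0.0001,  0.0001, -0.0003],
       [ 0.0001,  0.9618,  0.2739, -0.069 ],
       [ 0.    ,  0.    ,  0.    ,  1.    ]])}
{'time_s': 0.75, 'q': array([-1.3683,  0.1808,  1.607 , -0.    ,  1.3538, -0.2063]), 'dq': array([ 0.0005, -0.0006, -0.0009, -0.0008, -0.0008,  0.0014]), 'joint_efforts': array([ -0.0004, -44.4769, -35.1645,  -0.0004,   0.0006,  -0.    ]), 'eef_pos': array([ 0.2286, -0.5276,  0.2313]), 'eef_rot': array([-0.1435, -0.6924, -0.1435,  0.6924]), 'wrist_force': array([-0.273 , -0.4424, -0.3992]), 'torque': array([-0.0004, -0.012 ,  0.0024]), 'opening': 0.9989088898967349} 0.0187
```

View pics/scene0.png

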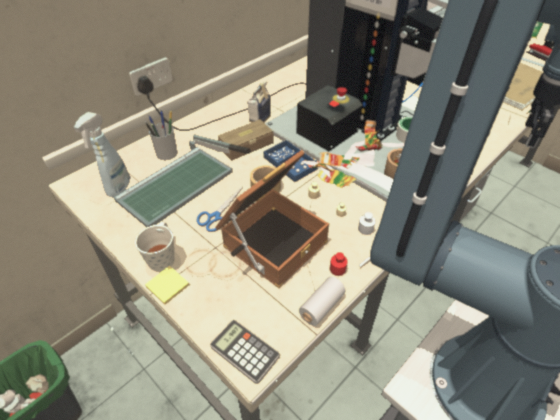

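View pics/top0.png

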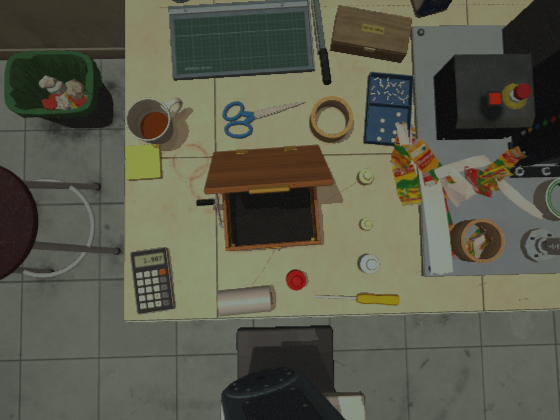

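View pics/wrist0.png

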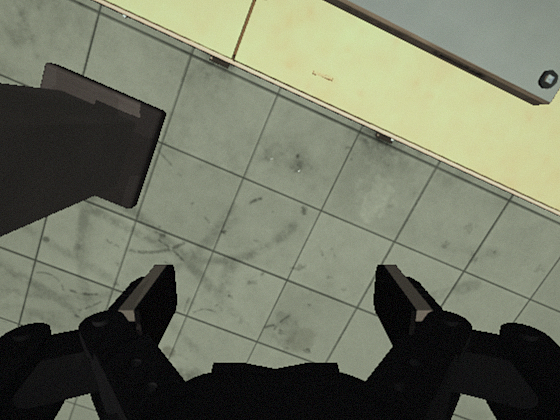

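Run:
```python
import cv2,numpy as np
a=cv2.imread('pics/scene0.png');b=cv2.imread('pics/top0.png')
cv2.imwrite('pics/scene0c.png',cv2.resize(a[140:300,200:400],None,fx=4,fy=3.75,interpolation=cv2.INTER_CUBIC)[:600])
cv2.imwrite('pics/top0c.png',cv2.resize(b[135:300,185:395],None,fx=3.6,fy=3.6,interpolation=cv2.INTER_CUBIC)[:600])
```

```text
(no output)
```

View pics/scene0c.png

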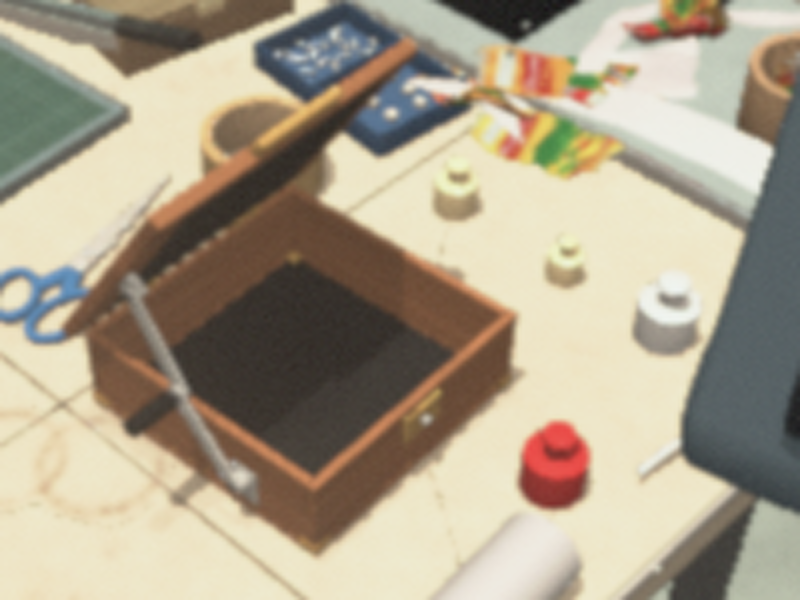

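View pics/top0c.png

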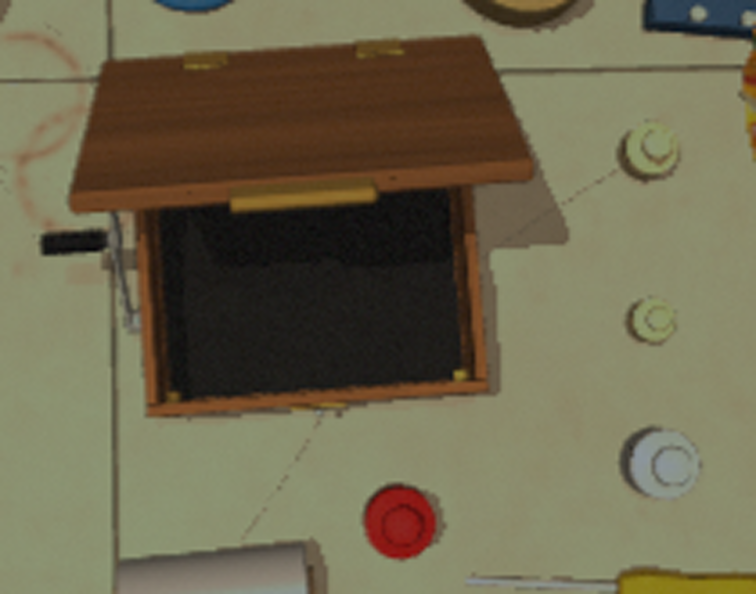

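```bash
cat >> look.py <<'E'
np.set_printoptions(precision=4,suppress=True)
def cloud(cam,d):
    c=ctrl.calibration(cam);K=c['mtx'];v,u=np.mgrid[:420,:560]
    P=np.stack([(u-K[0,2])/K[0,0]*d,(v-K[1,2])/K[1,1]*d,d],-1)
    W=(P-c['t'])@c['R']; W[d<=0]=np.nan; return W
def proj(cam,X):
    c=ctrl.calibration(cam);p=(np.atleast_2d(X)@c['R'].T+c['t'])@c['mtx'].T;return p[:,:2]/p[:,2:]
E
python3 - <<'E'
from look import *
for c in ['top','scene']:
    d=np.load(c+'0.npy');W=cloud(c,d);im=cv2.imread(f'pics/{c}0.png')
    Z=W[...,2]
    print(c,'table z',np.nanmedian(Z[(W[...,0]>.3)&(W[...,0]<.7)&(abs(W[...,1])<.3)]))
    for n,(cx,cy) in dict(silver=(-1,0)).items(): pass
    boxes=dict(top=dict(silver=(357,254,381,275),red=(287,271,307,294),mid=(357,167,376,188),small=(357,215,376,235)),scene=dict(silver=(357,212,377,240),red=(329,250,350,275),mid=(307,181,322,198),small=(334,202,348,216)))[c]
    for n,(l,t,r,b) in boxes.items():
        w=W[t:b,l:r].reshape(-1,3); w=w[w[:,2]>.012]
        top=w[w[:,2]>np.nanmax(w[:,2])-.006]
        print(n,len(w),'mean',w.mean(0),'min',w.min(0),'max',w.max(0),'topmean',top.mean(0))
    box=dict(top=(190,140,340,255),scene=(212,145,335,290))[c]
    w=W[box[1]:box[3],box[0]:box[2]].reshape(-1,3)
    rim=w[(w[:,2]>.068)&(w[:,2]<.082)]
    print('rim',len(rim),cv2.minAreaRect(rim[:,:2].astype(np.float32)*1000))
    im2=im.copy(); m=np.zeros(Z.shape,bool); m[box[1]:box[3],box[0]:box[2]]=1; m&=(Z>.068)&(Z<.082); im2[m]=(0,255,0)
    cv2.imwrite(f'pics/{c}rim.png',cv2.resize(im2[box[1]-5:box[3]+5,box[0]-5:box[2]+5],None,fx=4,fy=4,interpolation=cv2.INTER_NEAREST)[:600,:800])
    # lid/black knob dark pixels
    l,t,r,b=dict(top=(193,196,213,208),scene=(229,240,247,262))[c]
    g=im[t:b,l:r].max(-1); q=W[t:b,l:r][g<50]; print('knob',len(q),np.nanmedian(q,0),np.nanmin(q,0),np.nanmax(q,0))
E
```

```text
top table z 0.0005478979826318701
silver 342 mean [ 0.4425 -0.1714  0.0421] min [ 0.421  -0.1946  0.0145] max [ 0.4624 -0.153   0.0631] topmean [ 0.4422 -0.1751  0.0592]
red 305 mean [ 0.4111 -0.013   0.0445] min [ 0.3906 -0.034   0.0192] max [0.4296 0.0055 0.0622] topmean [ 0.4107 -0.0135  0.0587]
mid 192 mean [ 0.6343 -0.1726  0.0353] min [ 0.6198 -0.19    0.0128] max [ 0.6511 -0.1586  0.053 ] topmean [ 0.6356 -0.1747  0.0495]
small 127 mean [ 0.5297 -0.1723  0.0284] min [ 0.5171 -0.1878  0.012 ] max [ 0.5419 -0.1608  0.0416] topmean [ 0.5298 -0.174   0.0386]
rim 727 ((587.1293334960938, 45.43696594238281), (212.09207153320312, 211.1109161376953), 3.1463027000427246)
knob 87 [0.5779 0.1714 0.1006] [0.572  0.1566 0.0955] [0.5841 0.1879 0.1045]
scene table z -0.0008333514981404325
silver 279 mean [ 0.4256 -0.1491  0.0561] min [ 0.2649 -0.1928  0.0122] max [0.4612 0.1147 0.3537] topmean [0.2671 0.1129 0.3513]
red 296 mean [ 0.4042 -0.005   0.0379] min [ 0.3867 -0.0297  0.0121] max [0.4296 0.0114 0.0622] topmean [ 0.4081 -0.0108  0.0587]
mid 127 mean [ 0.6297 -0.1695  0.0312] min [ 0.6165 -0.1879  0.0131] max [ 0.6482 -0.1559  0.0509] topmean [ 0.6329 -0.1742  0.048 ]
small 83 mean [ 0.5254 -0.1686  0.0261] min [ 0.5143 -0.1863  0.012 ] max [ 0.539  -0.1583  0.0418] topmean [ 0.5273 -0.1723  0.0392]
rim 927 ((666.6561279296875, -36.9154052734375), (326.7941589355469, 511.42596435546875), 52.3297119140625)
  return np.nanmean(a, axis, out=out, keepdims=keepdims)
Traceback (most recent call last):
ValueError: zero-size array to reduction operation fmin which has no identity
```

View pics/toprim.png

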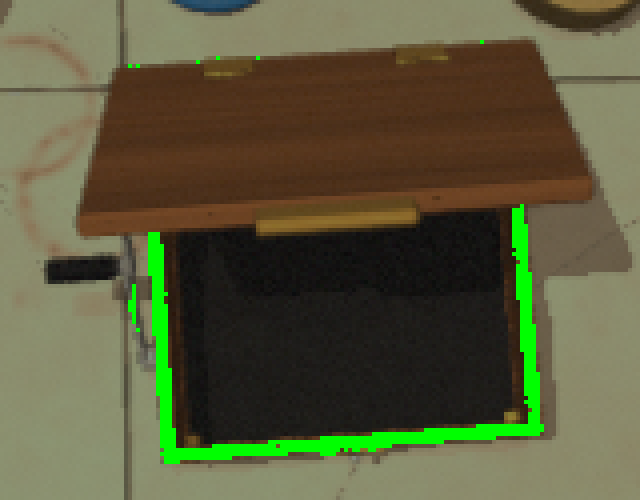

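View pics/scenerim.png

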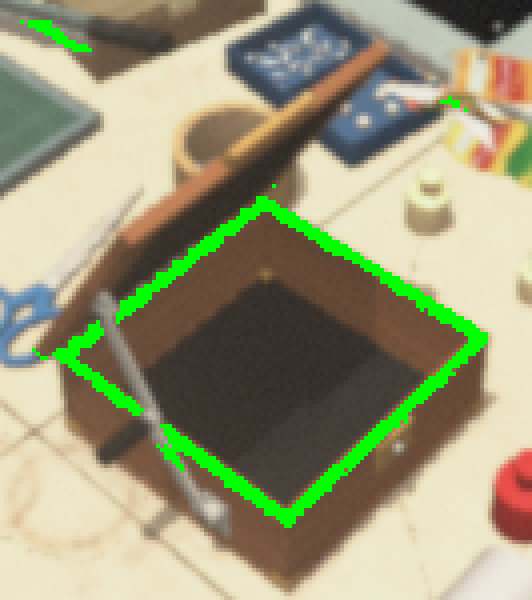

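```bash
cat > fit.py <<'E'
from look import *
from scipy.optimize import least_squares
for c,box in dict(top=(205,185,332,258),scene=(220,185,340,285)).items():
    W=cloud(c,np.load(c+'0.npy'))
    w=W[box[1]:box[3],box[0]:box[2]].reshape(-1,3);w=w[(w[:,2]>.069)&(w[:,2]<.081)]
    if c=='top': w=w[w[:,0]<.61]
    def res(p):
        co,s=np.cos(p[2]),np.sin(p[2]); d=w[:,:2]-p[:2]; x=d@[co,s]; y=d@[-s,co]
        return np.maximum(abs(x),abs(y))-.0965
    r=least_squares(res,[.58,.04,.0],loss='soft_l1',f_scale=.003)
    print(c,len(w),r.x,np.abs(r.fun).mean())
E
python3 fit.py
python3 - <<'E'
from look import *
im=cv2.imread('pics/top0.png');cv2.imwrite('pics/sil.png',cv2.resize(np.hstack([im[240:290,345:395],im[258:308,272:322],im[155:205,342:392],im[200:250,342:392]]),None,fx=4,fy=4,interpolation=cv2.INTER_CUBIC))
o=ctrl.get_obs()
from scipy.spatial.transform import Rotation as R
q=o['eef_rot'];print(R.from_quat(np.roll(q,-1)).as_matrix())
E
```

```text
top 711 [0.5832 0.0398 0.0535] 0.0019958716074867213
scene 822 [0.5805 0.0421 0.0505] 0.002240977889235238
[[-0.      0.3975 -0.9176]
 [-0.     -0.9176 -0.3975]
 [-1.      0.      0.    ]]
```

View pics/sil.png

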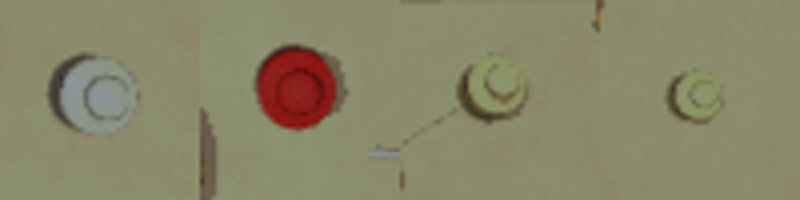

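```bash
cat > to.py <<'E'
# usage: from to import *; go(pos, R)  -> total shift (cm) in current tool axes and rotvec
from look import *
from scipy.spatial.transform import Rotation as Rot
C=np.array([.582,.041]); YAW=.052
Rc=Rot.from_euler('z',YAW).as_matrix()
def case(x,y,z): return np.array([*C,0])+Rc@[x,y,z]
def tilt(t,yaw=YAW):  # tool top leaning to case front by t, z toward hinge, y to case ... 
    x=np.array([np.sin(t),0,-np.cos(t)]); z=np.array([np.cos(t),0,np.sin(t)]); y=np.cross(z,x)
    return Rot.from_euler('z',yaw).as_matrix()@np.stack([x,y,z],1)
def cur():
    o=ctrl.get_obs(); return o,np.array(o['eef_pos']),Rot.from_quat(np.roll(o['eef_rot'],-1)).as_matrix()
def go(pos,R,show=True):
    o,p,M=cur(); s=M.T@(np.asarray(pos)-p)*100; rv=Rot.from_matrix(M.T@R).as_rotvec()
    print('t',round(o['time_s'],2),'pos',p,'shift_cm',s,'rv',rv,'F',o['wrist_force'],'op',round(o['opening'],3),'q',o['q']); return s,rv
E
python3 - <<'E'
from to import *
W=cloud('top',np.load('top0.npy')).reshape(-1,3)
for y in np.arange(-.6,-.1,.05):
  print(round(y,2),[round(float(np.nanmax(w[:,2])),3) if len(w:=W[(abs(W[:,1]-y)<.025)&(abs(W[:,0]-x)<.025)]) else None for x in np.arange(.2,.7,.05)])
go([.43,-.174,.27],tilt(0.0))
print(tilt(.4))
E
```

```text
-0.6 [-0.773, None, 0.0, 0.005, 0.035, 0.052, 0.053, 0.079, 0.083, 0.086]
-0.55 [-0.768, None, 0.001, 0.006, 0.036, 0.107, 0.107, 0.083, 0.083, 0.167]
-0.5 [-0.772, None, 0.001, 0.004, 0.036, 0.163, 0.166, 0.049, 0.047, 0.2]
-0.45 [-0.766, None, 0.001, 0.005, 0.036, 0.105, 0.105, 0.04, 0.104, 0.093]
-0.4 [-0.771, None, -0.002, 0.006, 0.037, 0.106, 0.118, 0.106, 0.109, 0.083]
-0.35 [-0.772, None, 0.004, 0.004, 0.05, 0.104, 0.114, 0.103, 0.066, 0.067]
-0.3 [-0.77, None, 0.002, 0.007, 0.047, 0.054, 0.057, 0.057, 0.054, 0.061]
-0.25 [-0.774, None, 0.001, 0.028, 0.004, 0.004, 0.005, 0.037, 0.032, 0.074]
-0.2 [-0.771, None, 0.002, 0.029, 0.039, 0.063, 0.038, 0.042, 0.036, 0.075]
-0.15 [-0.77, None, -0.001, 0.028, 0.04, 0.063, 0.04, 0.042, 0.034, 0.052]
t 0.75 pos [ 0.2286 -0.5276  0.2313] shift_cm [ -3.8701 -24.4439 -32.5399] rv [-2.7848  0.      0.    ] F [-0.273  -0.4424 -0.3992] op 0.999 q [-1.3683  0.1808  1.607  -0.      1.3538 -0.2063]
[[ 0.3889 -0.052   0.9198]
 [ 0.0202  0.9986  0.0479]
 [-0.9211  0.      0.3894]]
```

```bash
python3 -m creep '1 -0.5 -3.05 -4.05 0 0 0;1 -0.5 -3.05 -4.05 0 0 0;1 -0.5 -3.05 -4.05 0 0 0;1 -0.5 -3.05 -4.05 0 0 0;1 -0.5 -3.05 -4.05 0 0 0;1 -0.5 -3.05 -4.05 0 0 0;1 -0.5 -3.05 -4.05 0 0 0;1 -0.5 -3.05 -4.05 0 0 0'; python3 -m creep '1 0 0 0 -0.18 0 0;1 0 0 0 -0.18 0 0;1 0 0 0 -0.18 0 0;1 0 0 0 -0.18 0 0;1 0 0 0 -0.18 0 0;1 0 0 0 -0.18 0 0;1 0 0 0 -0.18 0 0;1 0 0 0 -0.18 0 0'; python3 -c "
from to import *
go([.43,-.174,.27],tilt(0.0))"
```

```text
time_s: 1.75
eef_pos: [0.4335, -0.168, 0.273]
eef_rot: [0.142, 0.694, 0.14, -0.692]
wrist_force: [1.3, -0.1, -0.0]
opening: 1.0
time_s: 2.75
eef_pos: [0.4357, -0.1634, 0.2747]
eef_rot: [0.577, 0.413, 0.571, -0.413]
wrist_force: [0.2, 0.2, -0.6]
opening: 1.004
t 2.75 pos [ 0.4357 -0.1634  0.2747] shift_cm [ 0.4695 -0.8782  0.8171] rv [-1.2992  0.008  -0.0004] F [ 0.191   0.2306 -0.5596] op 1.004 q [-0.6152 -0.1147  1.8229  0.0005  1.426  -0.9388]
```

```bash
python3 -m creep '1 0 0 0 -0.18 0 0;1 0 0 0 -0.18 0 0;1 0 0 0 -0.18 0 0;1 0 0 0 -0.18 0 0;1 0 0 0 -0.18 0 0;1 0 0 0 -0.18 0 0;1 0 0 0 -0.18 0 0;1 0 0 0 0 0 0'; python3 -c "
from to import *
R=tilt(.3);G=np.array([.442,-.174,.028])
go(G+(.0187-.13)*R[:,0],R)"
```

```text
time_s: 3.75
eef_pos: [0.4357, -0.1634, 0.2756]
eef_rot: [0.71, -0.021, 0.704, 0.017]
wrist_force: [0.5, -0.2, 0.5]
opening: 1.002
t 3.75 pos [ 0.4357 -0.1634  0.2756] shift_cm [14.1077 -1.0069 -2.8227] rv [ 0.0033 -0.2924  0.005 ] F [ 0.4961 -0.2253  0.5015] op 1.002 q [-0.6151 -0.1169  1.8231  0.0005  1.4261 -2.2405]
```

```bash
python3 -m creep '1 0 -0.5 -1.4 0 -0.15 0;1 0 -0.5 -1.4 0 -0.14 0;1 0 0 0 0 0 0'; python3 -c "
from to import *
R=tilt(.3);G=np.array([.442,-.174,.028])
go(G+(.0187-.13)*R[:,0],R)
o,p,M=cur();_,im,d=snap('wrist','w1')
c=ctrl.calibration('wrist');T=c['tool_from_camera'];K=c['mtx']
v,u=np.mgrid[:420,:560];P=np.stack([(u-K[0,2])/K[0,0]*d,(v-K[1,2])/K[1,1]*d,d],-1)
W=(P@T[:3,:3].T+T[:3,3])@M.T+p
print(ctrl.find_in('weight_large_centre','wrist'))
m=(d>0)&(W[...,2]>.015)&(W[...,2]<.065)&(abs(W[...,0]-.442)<.035)&(abs(W[...,1]+.174)<.035)
w=W[m];print(len(w),w.min(0),w.max(0)); t=w[w[:,2]>.053];print(t.mean(0),t.min(0),t.max(0))
"
```

```text
time_s: 4.12
eef_pos: [0.4083, -0.1749, 0.2719]
eef_rot: [0.806, -0.014, 0.592, 0.017]
wrist_force: [-0.5, -0.3, 0.3]
opening: 1.004
t 4.12 pos [ 0.4083 -0.1749  0.2719] shift_cm [13.1489 -0.0595 -4.0322] rv [-0.0076  0.0034  0.0043] F [-0.4797 -0.278   0.2648] op 1.004 q [-0.8511 -0.3747  2.0626  0.2454  1.2677 -2.5172]
[{'rect': [398.1, 95.7, 450.1, 140.9], 'confidence': 0.72}, {'rect': [258.0, 113.4, 294.7, 163.0], 'confidence': 0.61}, {'rect': [344.1, 172.9, 560.0, 417.0], 'confidence': 0.52}]
1344 [ 0.4184 -0.1955  0.015 ] [ 0.4617 -0.1532  0.0624]
[ 0.4384 -0.1743  0.0603] [ 0.4278 -0.1855  0.0555] [ 0.4502 -0.163   0.0624]
```

View pics/w1.png

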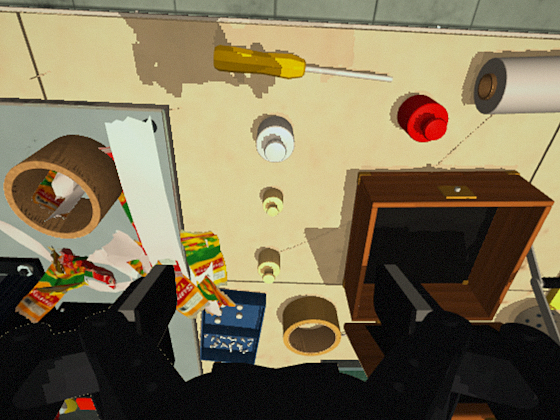

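```bash
python3 -m creep '1 4.4 0 -1.4 0 0 0;1 4.4 0 -1.4 0 0 0;1 4.4 0 -1.4 0 0 0;1 0 0 0 0 0 0'; python3 -c "
from to import *
R=tilt(.3);G=np.array([.440,-.174,.028])
go(G+(.0187)*R[:,0],R)"
```

```text
time_s: 4.72
eef_pos: [0.4155, -0.1775, 0.1361]
eef_rot: [0.806, -0.017, 0.592, 0.017]
wrist_force: [0.1, -0.1, 0.5]
opening: 0.998
t 4.72 pos [ 0.4155 -0.1775  0.1361] shift_cm [12.9242  0.3298 -0.8972] rv [-0.0021  0.0043  0.0085] F [ 0.1051 -0.08    0.4534] op 0.998 q [-0.8387 -0.1739  2.2037  0.2878  0.9303 -2.6099]
```

```bash
python3 -m creep '1 3.3 0.15 -0.4 0 0 0;1 3.2 0.15 -0.4 0 0 0.008;1 3.2 0 -0.1 0 0 0;1 3.2 0 0 0 0 0;1 0 0 0 0 0 0'; python3 -c "
from to import *
R=tilt(.3);G=np.array([.440,-.174,.028])
go(G+(.0187)*R[:,0],R)"
```

```text
time_s: 5.35
eef_pos: [0.4596, -0.1802, 0.019]
eef_rot: [0.809, -0.02, 0.587, 0.019]
wrist_force: [0.3, 1.1, 0.2]
opening: 1.003
t 5.35 pos [ 0.4596 -0.1802  0.019 ] shift_cm [ 0.4093  0.735  -1.5816] rv [0.0041 0.0162 0.0092] F [0.2814 1.1409 0.2428] op 1.003 q [-0.7645  0.1839  2.1653  0.399   0.6029 -2.6988]
```

```bash
python3 -m creep '1 0.3 0.75 -1.7 0 0.01 0.01;1 0 0 0 0 0 0'; python3 -c "
from to import *
R=tilt(.3);G=np.array([.440,-.174,.028])
go(G+(.0187)*R[:,0],R)"
```

```text
time_s: 5.6
eef_pos: [0.4454, -0.1745, 0.0137]
eef_rot: [0.807, -0.018, 0.59, 0.023]
wrist_force: [1.2, 0.1, 0.0]
opening: 0.998
t 5.6 pos [ 0.4454 -0.1745  0.0137] shift_cm [ 0.3416  0.0782 -0.0956] rv [0.0065 0.0089 0.0008] F [1.18   0.13   0.0133] op 0.998 q [-0.7802  0.1726  2.1947  0.4075  0.6013 -2.7272]
```

```bash
python3 -m creep '0 0 0 0 0 0 0;0 0 0 0 0 0 0;0 0 0 0 0 0 0;0 0 0 0 0 0 0;0 0 0 0 0 0 0;0 0 0 0 0 0 0'; python3 -c "
from to import *
go([.44,-.174,.2],tilt(.3))"
```

```text
time_s: 6.35
eef_pos: [0.4463, -0.1756, 0.0166]
eef_rot: [0.808, -0.019, 0.588, 0.022]
wrist_force: [-0.0, 0.6, -0.0]
opening: 0.477
t 6.35 pos [ 0.4463 -0.1756  0.0166] shift_cm [-17.6451   0.1017   5.0375] rv [0.0064 0.012  0.0032] F [-0.0127  0.5541 -0.0485] op 0.477 q [-0.7811  0.1658  2.1944  0.407   0.6046 -2.7259]
```

```bash
python3 -m creep '0 -2 0 0.6 0 0 0;0 -4 0 1.2 0 0 0;0 -5 0 1.5 0 0 0;0 -4 0 1.2 0 0 0;0 0 0 0 0 0 0'; python3 -c "
from to import *
go([.533,.037,.17],tilt(.3))"
```

```text
time_s: 6.98
eef_pos: [0.4391, -0.1723, 0.1723]
eef_rot: [0.805, -0.016, 0.593, 0.024]
wrist_force: [-0.4, -0.8, -6.5]
opening: 0.468
t 6.97 pos [ 0.4391 -0.1723  0.1723] shift_cm [ 3.4142 20.3587 10.0157] rv [ 0.0044  0.0015 -0.004 ] F [-0.3617 -0.7503 -6.4673] op 0.468 q [-0.7865 -0.1785  2.1238  0.267   1.0107 -2.5357]
```

```bash
python3 -m creep '0 0.4 3 1.2 0 0 0;0 0.5 4 1.7 0 0 0;0 0.5 4 2 0 0 0;0 0.5 4 2 0 0 0;0 0.5 3.5 2 0 0 0;0 0.2 1.8 1 0 0 0;0 0 0 0 0 0 0'; python3 -c "
from to import *
go([.533,.037,.125],tilt(.3))"
```

```text
time_s: 7.85
eef_pos: [0.5202, 0.0456, 0.1564]
eef_rot: [0.796, -0.012, 0.605, 0.026]
wrist_force: [-0.4, -0.6, -5.6]
opening: 0.467
t 7.85 pos [0.5202 0.0456 0.1564] shift_cm [ 3.3458 -0.9719  0.3407] rv [ 0.0006 -0.028  -0.0138] F [-0.3741 -0.6295 -5.5911] op 0.467 q [-0.189  -0.0336  2.0242  0.0998  0.8922 -1.867 ]
```

```bash
python3 -m creep '0 1.8 -0.5 0.2 0 -0.02 -0.008;0 1.7 -0.5 0.2 0 -0.02 -0.008;0 0 0 0 0 0 0'; python3 -c "
from to import *
go([.568,.0385,.030],tilt(.29))
snap('scene','s1');snap('wrist','w2')"
```

```text
time_s: 8.22
eef_pos: [0.5291, 0.0361, 0.116]
eef_rot: [0.805, -0.016, 0.593, 0.021]
wrist_force: [-0.4, 0.2, -6.3]
opening: 0.471
t 8.22 pos [0.5291 0.0361 0.116 ] shift_cm [9.365  0.041  1.1728] rv [0.0005 0.0108 0.0004] F [-0.3907  0.2155 -6.3018] op 0.471 q [-0.2018  0.0374  2.0556  0.1077  0.7596 -1.8924]
```

View pics/s1.png

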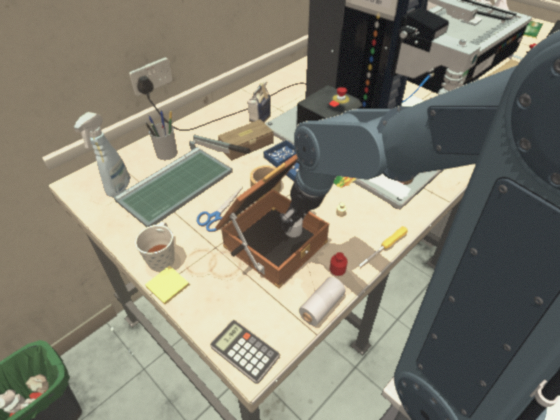

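View pics/w2.png

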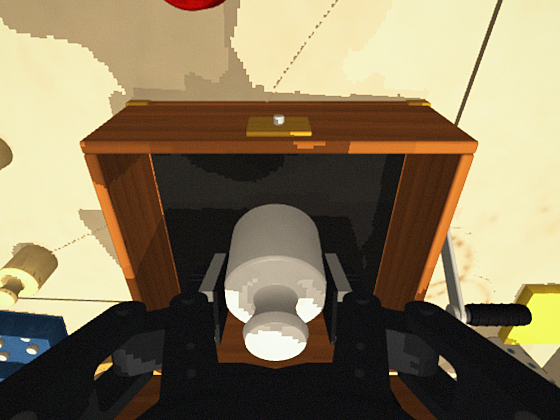

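```bash
python3 -m creep '0 2.9 0 0.4 0 0 0;0 2.9 0 0.4 0 0 0;0 2 0 0.3 0 0 0;0 0 0 0 0 0 0'; python3 -c "
from to import *
go([.568,.0385,.026],tilt(.29))"
```

```text
time_s: 8.82
eef_pos: [0.5674, 0.0364, 0.0486]
eef_rot: [0.807, -0.016, 0.59, 0.02]
wrist_force: [-0.8, 0.8, -5.7]
opening: 0.471
t 8.82 pos [0.5674 0.0364 0.0486] shift_cm [ 2.1745  0.2164 -0.6224] rv [-0.0001  0.0186  0.0022] F [-0.8142  0.8444 -5.6993] op 0.471 q [-0.1844  0.2447  1.9949  0.1217  0.6044 -1.8966]
```

```bash
python3 -m creep '0 1.1 0.1 -0.3 0 0.006 0;0 0.6 0.1 -0.3 0 0.004 0;0 0.4 0 -0.1 0 0 0;0 0 0 0 0 0 0'; python3 -c "
from to import *
go([.568,.0385,.024],tilt(.29))"
```

```text
time_s: 9.32
eef_pos: [0.5678, 0.0381, 0.0278]
eef_rot: [0.805, -0.016, 0.593, 0.02]
wrist_force: [-0.3, 0.5, -5.8]
opening: 0.476
t 9.32 pos [0.5678 0.0381 0.0278] shift_cm [ 0.3658  0.0365 -0.0889] rv [0.0002 0.011  0.0029] F [-0.3498  0.459  -5.7728] op 0.476 q [-0.1789  0.2915  1.991   0.1212  0.5683 -1.8941]
```

```bash
python3 -m creep '0 0.25 0 -0.1 0 0 0;0 0.15 0 -0.05 0 0 0;0 0 0 0 0 0 0'; python3 -m creep '0 0.15 0 -0.05 0 0 0;0 0 0 0 0 0 0'
```

```text
time_s: 9.7
eef_pos: [0.5679, 0.038, 0.0239]
eef_rot: [0.805, -0.016, 0.592, 0.02]
wrist_force: [0.3, 0.0, -5.0]
opening: 0.475
time_s: 9.95
eef_pos: [0.5686, 0.038, 0.0241]
eef_rot: [0.806, -0.017, 0.592, 0.02]
wrist_force: [-0.1, 0.2, -6.3]
opening: 0.472
```

```bash
python3 -m creep '0 0.2 0 -0.1 0 0 0;0 0.2 0 -0.1 0 0 0;0 0 0 0 0 0 0'; python3 -c "
from to import *
snap('wrist','w3')"
```

```text
time_s: 10.32
eef_pos: [0.5695, 0.0379, 0.0242]
eef_rot: [0.807, -0.018, 0.59, 0.02]
wrist_force: [-0.8, 0.9, -5.8]
opening: 0.47
```

View pics/w3.png

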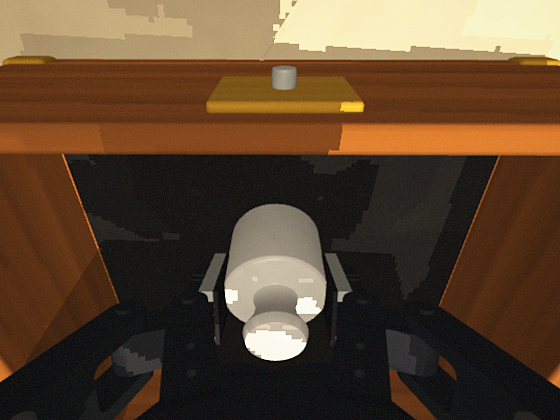

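```bash
python3 -m creep '0 0.5 0 -0.15 0 0 0'; python3 -m creep '0 0.4 0 -0.15 0 0 0'
```

```text
time_s: 10.5
eef_pos: [0.5714, 0.0378, 0.0229]
eef_rot: [0.808, -0.018, 0.589, 0.021]
wrist_force: [-46.3, -0.2, 83.3]
opening: 0.473
time_s: 10.62
eef_pos: [0.5719, 0.038, 0.0228]
eef_rot: [0.808, -0.019, 0.589, 0.021]
wrist_force: [-44.4, -2.3, 69.6]
opening: 0.471
```

```bash
python3 -m creep '0 -0.05 0 0 0 0 0;0 0 0 0 0 0 0'; python3 -m creep '0.6 0 0 0 0 0 0;0.9 0 0 0 0 0 0;1 0 0 0 0 0 0;1 0 0 0 0 0 0'; python3 -c "
from to import *
snap('wrist','w4')"
```

```text
time_s: 10.88
eef_pos: [0.5724, 0.038, 0.0245]
eef_rot: [0.809, -0.019, 0.588, 0.021]
wrist_force: [0.4, 0.0, -4.4]
opening: 0.473
time_s: 11.38
eef_pos: [0.5744, 0.0375, 0.0247]
eef_rot: [0.81, -0.019, 0.586, 0.021]
wrist_force: [0.7, -0.2, -0.3]
opening: 1.001
```

View pics/w4.png

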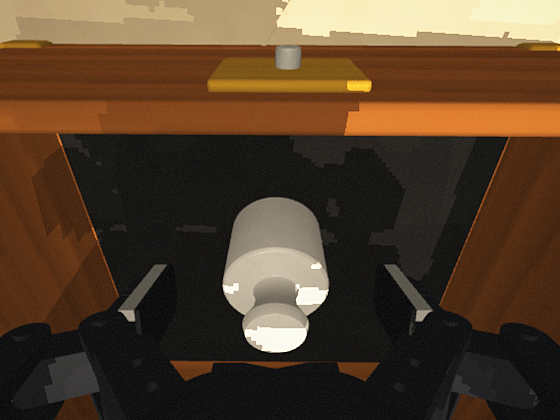

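```bash
python3 -m creep '1 -3 0 -0.2 0 0 0;1 -5 0 -0.3 0 0 0;1 -5 0 -0.5 0 0 0;1 -5 0 -1 0 0 0;1 -4 0 -1 0 0 0;1 0 0 0 0 0 0'; python3 -c "
from to import *
o,p,M=cur();_,im,d=snap('wrist','w5');snap('scene','s2')
go([.4,.25,.3],tilt(0))
c=ctrl.calibration('wrist');T=c['tool_from_camera'];K=c['mtx']
np.savez('w5c.npz',d=d,p=p,M=M)
"
```

```text
time_s: 12.18
eef_pos: [0.4751, 0.0329, 0.2308]
eef_rot: [0.81, -0.019, 0.586, 0.02]
wrist_force: [-0.2, 0.4, -0.3]
opening: 1.002
t 12.28 pos [0.4742 0.0332 0.2275] shift_cm [-8.9263 22.0164 -3.6386] rv [0.0044 0.3126 0.0052] F [ 0.1822 -0.2824 -0.7263] op 1.006 q [-0.2392 -0.2816  2.0882  0.0978  1.0356 -1.9037]
```

View pics/w5.png

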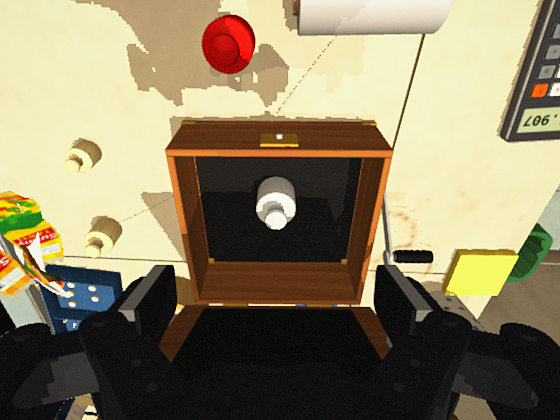

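View pics/s2.png

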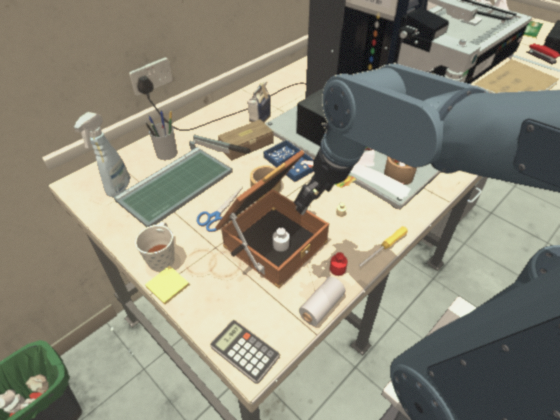

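```bash
cat >> to.py <<'E'
def side(l,yaw=YAW):
    x=np.array([0,-np.sin(l),-np.cos(l)]); z=np.array([0,-np.cos(l),np.sin(l)]); y=np.cross(z,x)
    return Rot.from_euler('z',yaw).as_matrix()@np.stack([x,y,z],1)
def wcloud(d,p,M):
    c=ctrl.calibration('wrist');T=c['tool_from_camera'];K=c['mtx']
    v,u=np.mgrid[:420,:560];P=np.stack([(u-K[0,2])/K[0,0]*d,(v-K[1,2])/K[1,1]*d,d],-1)
    W=(P@T[:3,:3].T+T[:3,3])@M.T+p; W[d<=0]=np.nan; return W
def tocase(w): return (w-np.array([*C,0]))@Rc
E
python3 - <<'E'
from to import *
f=np.load('w5c.npz');W=wcloud(f['d'],f['p'],f['M']);im=cv2.imread('pics/w5.png')
t,b,l,r=246,268,390,436
m=im[t:b,l:r].max(-1)<70
w=tocase(W[t:b,l:r][m]);w=w[(w[:,2]>.06)];print('knob case',len(w),np.median(w,0),w.min(0),w.max(0))
W=cloud('top',np.load('top0.npy'));im=cv2.imread('pics/top0.png')
w=W[198:208,193:213][im[198:208,193:213].max(-1)<60];w=tocase(w[w[:,2]>.06]);print('top',np.median(w,0),w.min(0),w.max(0))
go([.5,.3,.28],side(.6))
E
```

```text
knob case 468 [-0.0017  0.1309  0.1019] [-0.1243  0.0448  0.0928] [0.0058 0.1503 0.247 ]
top [0.0026 0.1311 0.1005] [-0.0026  0.1153  0.0952] [0.0087 0.1472 0.1045]
t 12.28 pos [0.4742 0.0332 0.2275] shift_cm [-3.8923 26.465   5.5195] rv [ 1.4191 -0.2208 -0.6914] F [ 0.1822 -0.2824 -0.7263] op 1.006 q [-0.2392 -0.2816  2.0882  0.0978  1.0356 -1.9037]
```

```bash
python3 -m creep '0.35 -0.8 5.3 1.1 0 0 0;0.35 -0.8 5.3 1.1 0 0 0;0.35 -0.8 5.3 1.1 0 0 0;0.35 -0.8 5.3 1.1 0 0 0;0.35 -0.8 5.3 1.1 0 0 0;0.35 0 0 0 0.16 -0.025 -0.078;0.35 0 0 0 0.16 -0.025 -0.078;0.35 0 0 0 0.16 -0.025 -0.078;0.35 0 0 0 0.16 -0.025 -0.078;0.35 0 0 0 0.16 -0.025 -0.078'; python3 -m creep '0.35 0 0 0 0.16 -0.025 -0.078;0.35 0 0 0 0.16 -0.025 -0.078;0.35 0 0 0 0.16 -0.025 -0.078;0.35 0 0 0 0.13 -0.02 -0.07;0.35 0 0 0 0 0 0'; python3 -c "
from to import *
R=side(.6)
K=case(.001,.138,.094)
print(K)
go(K+(.0187-.12)*R[:,0],R)
"
```

```text
time_s: 13.52
eef_pos: [0.4986, 0.3076, 0.2575]
eef_rot: [0.765, 0.183, 0.489, -0.378]
wrist_force: [-0.1, -0.3, 0.1]
opening: 0.351
time_s: 14.15
eef_pos: [0.4964, 0.3085, 0.2409]
eef_rot: [-0.626, -0.304, -0.336, 0.634]
wrist_force: [-0.6, 0.4, -1.0]
opening: 0.354
[0.5758 0.1789 0.094 ]
t 14.15 pos [0.4964 0.3085 0.2409] shift_cm [9.1509 7.849  2.3905] rv [-0.0079  0.0298  0.0611] F [-0.6031  0.433  -1.0436] op 0.354 q [ 0.609   0.5157  1.2765 -0.4938  1.7483  0.5953]
```

```bash
python3 -m creep '0.35 0 4 1.2 0 0.03 0.06;0.35 0 4 1.2 0 0 0;0.35 4 0 0 0 0 0;0.35 4 0 0 0 0 0;0.35 0 0 0 0 0 0'; python3 -c "
from to import *
R=side(.6)
K=case(.001,.138,.094)
go(K+(.0187-.10)*R[:,0],R)
o,p,M=cur();snap('scene','s3');_,im,d=snap('wrist','w6');np.savez('w6c.npz',d=d,p=p,M=M)
"
```

```text
time_s: 14.78
eef_pos: [0.5804, 0.2455, 0.1779]
eef_rot: [0.645, 0.316, 0.343, -0.605]
wrist_force: [0.1, -0.3, -0.3]
opening: 0.352
t 14.78 pos [0.5804 0.2455 0.1779] shift_cm [ 2.542  -0.8173  0.7217] rv [ 0.0164  0.0003 -0.0027] F [ 0.0698 -0.3077 -0.3405] op 0.352 q [ 0.4746  0.5753  1.3089 -0.5429  1.5344  0.5032]
```

View pics/w6.png

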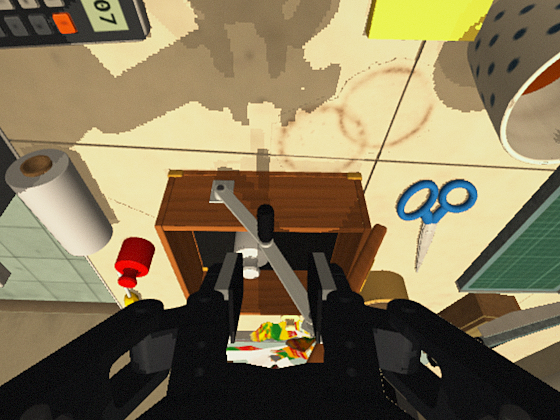

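View pics/s3.png

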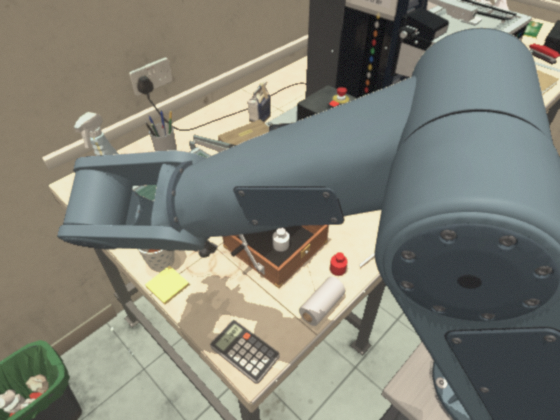

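Run:
```python
from to import *
f=np.load('w6c.npz');W=wcloud(f['d'],f['p'],f['M']);im=cv2.imread('pics/w6.png')
def at(u,v,r=2): return tocase(np.nanmedian(W[v-r:v+r+1,u-r:u+r+1].reshape(-1,3),0))
print('foot',at(222,190),'bar',at(240,212),at(285,270),'knob',at(265,213,1),at(266,235,1))
m=im[203:245,255:277].max(-1)<70; w=tocase(W[203:245,255:277][m]);w=w[w[:,2]>.07];print(len(w),np.median(w,0),w.min(0),w.max(0))
```

```text
foot [-0.0415  0.1099  0.0401] bar [-0.0224  0.1096  0.0665] [0.0177 0.1063 0.1232] knob [0.0014 0.1494 0.0998] [0.0021 0.1252 0.1024]
576 [0.0014 0.1392 0.101 ] [-0.0056  0.093   0.0725] [0.0085 0.1507 0.1035]
```

```bash
python3 -m creep '0.35 2.5 -0.8 0.7 0.016 0 0;0.35 0 0 0 0 0 0'; python3 -c "
from to import *
R=side(.6)
K=case(.001,.138,.094)
go(K+(.0187)*R[:,0],R)
"
```

```text
time_s: 15.12
eef_pos: [0.5766, 0.2303, 0.168]
eef_rot: [0.645, 0.326, 0.337, -0.604]
wrist_force: [-0.2, -0.2, -0.5]
opening: 0.347
t 15.12 pos [0.5766 0.2303 0.168 ] shift_cm [10.8623 -0.5021  0.1064] rv [-0.0016 -0.0045 -0.0147] F [-0.2458 -0.1905 -0.4797] op 0.347 q [ 0.4579  0.5526  1.3632 -0.5503  1.4864  0.5241]
```

```bash
python3 -m creep '0.35 3.5 -0.3 0 0 0 -0.015;0.35 3.3 -0.2 0.1 0 0 0;0.35 2.2 -0.1 0 0 0 0;0.35 0 0 0 0 0 0'; python3 -c "
from to import *
R=side(.6)
K=case(.001,.138,.094)
go(K+(.0187)*R[:,0],R)
snap('wrist','w7')"
```

```text
time_s: 15.62
eef_pos: [0.5801, 0.1856, 0.1012]
eef_rot: [0.644, 0.328, 0.339, -0.602]
wrist_force: [-0.3, -0.1, 0.6]
opening: 0.348
t 15.62 pos [0.5801 0.1856 0.1012] shift_cm [ 2.8234 -0.5104  0.1637] rv [-0.0018 -0.0108 -0.0166] F [-0.2871 -0.1296  0.5798] op 0.348 q [ 0.3934  0.5882  1.4585 -0.5747  1.3395  0.5435]
```

View pics/w7.png

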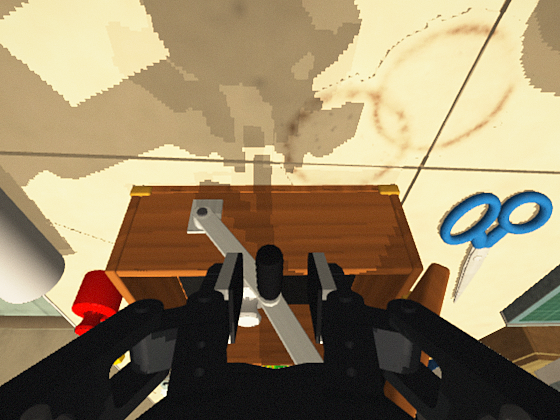

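```bash
python3 -m creep '0.35 1.5 -0.3 0.1 0 0 -0.015;0.35 1.3 -0.3 0.1 0 0 0;0.35 0 0 0 0 0 0'; python3 -c "
from to import *
R=side(.6)
K=case(.001,.138,.094)
go(K+(.0187)*R[:,0],R)
snap('wrist','w8')"
```

```text
time_s: 16.05
eef_pos: [0.578, 0.1704, 0.0819]
eef_rot: [0.641, 0.328, 0.34, -0.605]
wrist_force: [-0.7, 0.0, 0.6]
opening: 0.349
t 16.05 pos [0.578  0.1704 0.0819] shift_cm [ 0.3852 -0.174  -0.0163] rv [-0.0033 -0.0133 -0.0084] F [-0.7181  0.0233  0.6356] op 0.349 q [ 0.3709  0.6     1.4853 -0.58    1.302   0.5482]
```

View pics/w8.png

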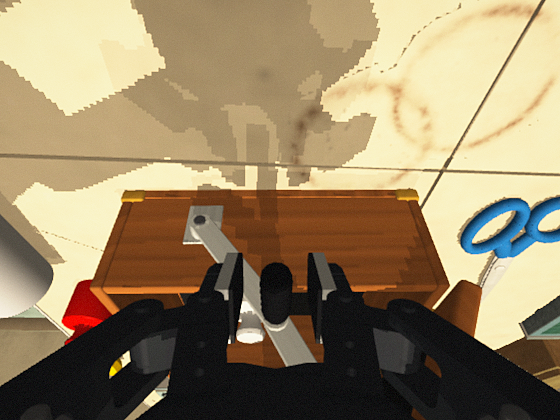

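```bash
python3 -m creep '0.35 -0.1 -0.5 0.1 0 0 0;0.35 -0.15 -0.5 0.1 0 0 0;0.35 -0.15 -0.5 0.1 0 0 0'; python3 -m creep '0.35 -0.15 -0.5 0.1 0 0 0;0.35 -0.15 -0.5 0.1 0 0 0'; python3 -c "
from to import *
snap('wrist','w9');go(case(.001,.138,.094),side(.6))"
```

```text
time_s: 16.48
eef_pos: [0.5642, 0.17, 0.089]
eef_rot: [0.642, 0.329, 0.339, -0.603]
wrist_force: [1.7, -0.9, 0.9]
opening: 0.352
time_s: 16.73
eef_pos: [0.5549, 0.1697, 0.0942]
eef_rot: [0.643, 0.33, 0.338, -0.603]
wrist_force: [2.8, -0.9, 2.0]
opening: 0.351
t 16.77 pos [0.5543 0.1697 0.0943] shift_cm [-0.384   2.1985 -0.6948] rv [-0.0059 -0.014  -0.0157] F [2.348  0.2299 1.3819] op 0.349 q [ 0.3845  0.541   1.5479 -0.58    1.2987  0.564 ]
```

View pics/w9.png

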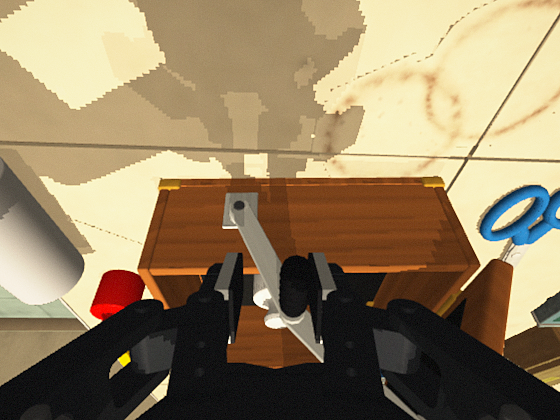

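```bash
python3 -m creep '0.35 -0.15 -0.5 0.1 0 0 0;0.35 -0.1 -0.5 0.1 0 0 0;0.35 -0.1 -0.5 0.1 0 0 0;0.35 0 0 0 0 0 0'; python3 -c "
from to import *
o,p,M=cur();_,im,d=snap('wrist','w10');np.savez('w10c.npz',d=d,p=p,M=M);go(case(.001,.138,.094),side(.6))"
```

```text
time_s: 17.27
eef_pos: [0.539, 0.1689, 0.0996]
eef_rot: [0.643, 0.331, 0.338, -0.602]
wrist_force: [2.2, 0.1, 0.8]
opening: 0.351
t 17.32 pos [0.539  0.1689 0.0995] shift_cm [ 0.0786  3.7263 -0.9986] rv [-0.0064 -0.0151 -0.0177] F [2.2395 1.0706 1.5018] op 0.349 q [ 0.3924  0.5075  1.5862 -0.5786  1.2962  0.5732]
```

View pics/w10.png

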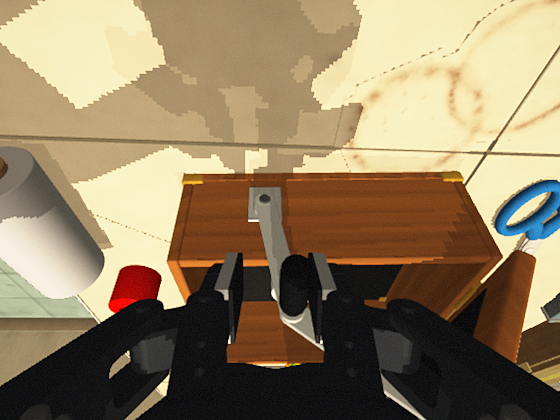

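```bash
python3 -m creep '0.35 -1 0.2 0 0 0 0;0.35 -3 0 0 0 0 0;0.35 -5 0 0 0 0 0;0.35 -6 0 -1 0 0 0;0.2 -6 0 -2 0 0 0;0 -6 0 -2 0 0 0;0 0 0 0 0 0 0'; python3 -c "
from to import *
for c in ['top','scene']: snap(c,c+'4')
o,p,M=cur();_,im,d=snap('wrist','w11');np.savez('w11c.npz',d=d,p=p,M=M);go(case(.05,.0,.32),side(0))
"
```

```text
time_s: 18.2
eef_pos: [0.5219, 0.3621, 0.297]
eef_rot: [0.639, 0.325, 0.343, -0.607]
wrist_force: [0.4, 0.4, 0.5]
opening: -0.0
t 18.35 pos [0.5214 0.3575 0.2921] shift_cm [15.3899  9.5304 28.066 ] rv [-0.0021  0.591   0.0087] F [-0.1785 -1.0212 -1.1566] op 0.0 q [ 0.6453  0.5479  1.1112 -0.4908  1.8176  0.5553]
```

View pics/w11.png

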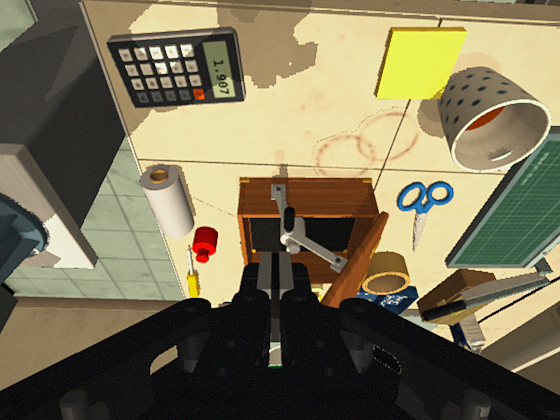

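View pics/top4.png

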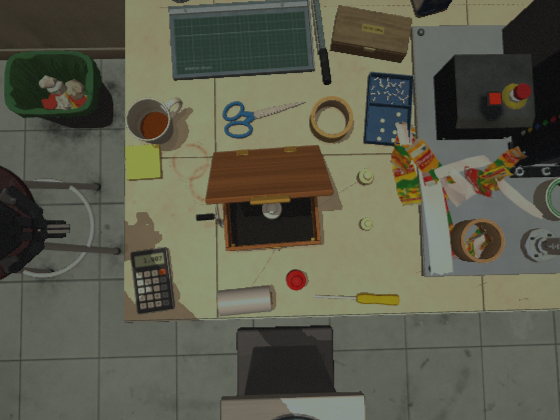

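Run:
```python
from to import *
for n in ['top0','top4']:
    W=cloud('top',np.load(n+'.npy'));w=tocase(W[155:188,220:322].reshape(-1,3));w=w[(w[:,2]>.1)]
    a=np.polyfit(w[:,0],w[:,2],1);print(n,len(w),'lid deg',np.degrees(np.arctan(-a[0])),a,w[:,0].min(),w[:,2].max())
W=cloud('top',np.load('top4.npy'))
im=cv2.imread('pics/top4.png');w=W[213:221,195:214][im[213:221,195:214].max(-1)<60];print('knob',np.nanmedian(tocase(w),0))
```

```text
top0 3331 lid deg 59.23970050625016 [-1.6802  0.2706] 0.0019132114318334875 0.2659830595522831
top4 3343 lid deg 54.42600489530702 [-1.3981  0.2364] 0.0014422083119421823 0.23482673011690686
knob [-0.028   0.1296  0.1144]
```

```bash
python3 -m creep '0 -2 0 0 0 0.15 0;0 -2 0 0 0 0.15 0;0 -2 0 0 0 0.15 0;0 -2 0 0 0 0.14 0;0 0 0 0 0 0 0'; python3 -c "
from to import *
go(case(.085,.0,.31),side(0))
"
```

```text
time_s: 18.98
eef_pos: [0.5186, 0.3789, 0.356]
eef_rot: [0.502, 0.484, 0.518, -0.496]
wrist_force: [-0.1, 0.5, -0.8]
opening: -0.001
t 18.98 pos [0.5186 0.3789 0.356 ] shift_cm [ 4.0596 13.625  33.9277] rv [-0.0128 -0.0053  0.0268] F [-0.076   0.4834 -0.7681] op -0.001 q [0.4389 0.2766 1.2452 0.0152 1.6425 0.4006]
```

```bash
python3 -m creep '0 0 2 4 0 0 0;0 0 2 5 0 0 0;0 0 2 5 0 0 0;0 0 2 5 0 0 0;0 0 2 5 0 0 0;0 0 2 5 0 0 0;0 1 1.5 4 -0.01 0 0.02;0 0 0 0 0 0 0'; python3 -c "
from to import *
th=np.radians(54.4)
P=np.array([.1,.075])+.175*np.array([-np.cos(th),np.sin(th)])+.012*np.array([np.sin(th),np.cos(th)])
print(P,case(P[0]+.03,0,P[1]))
go(case(P[0]+.03,0,P[1]-.0),side(0)); print(tocase(cur()[1]))
"
```

```text
time_s: 19.98
eef_pos: [0.6609, 0.0413, 0.3173]
eef_rot: [0.504, 0.47, 0.52, -0.505]
wrist_force: [-0.2, -0.2, -0.7]
opening: 0.001
[0.0079 0.2243] [0.6198 0.043  0.2243]
t 19.98 pos [0.6609 0.0413 0.3173] shift_cm [ 9.4877 -3.6099 -0.5231] rv [-0.0031  0.0167  0.0514] F [-0.1897 -0.1779 -0.7188] op 0.001 q [-0.1045  0.3597  1.2157 -0.0244  1.6144 -0.1539]
[ 0.0788 -0.0038  0.3173]
```

```bash
python3 -m creep '0 4.5 -1.5 0 0 0 0.04;0 4.2 -1.5 -0.3 0 0 0.01;0 0 0 0 0 0 0'; python3 -c "
from to import *
go(case(.022,0,.224),side(0)); print(tocase(cur()[1]))
snap('scene','s5')"
```

```text
time_s: 20.35
eef_pos: [0.6238, 0.043, 0.2237]
eef_rot: [0.514, 0.479, 0.511, -0.495]
wrist_force: [0.1, 0.1, -0.0]
opening: 0.004
t 20.35 pos [0.6238 0.043  0.2237] shift_cm [-0.0016 -1.9891 -0.01  ] rv [-0.0016  0.0189  0.0123] F [ 0.0533  0.128  -0.022 ] op 0.004 q [-0.1099  0.306   1.4703 -0.021   1.3744 -0.1561]
[ 0.0419 -0.0001  0.2237]
```

View pics/s5.png

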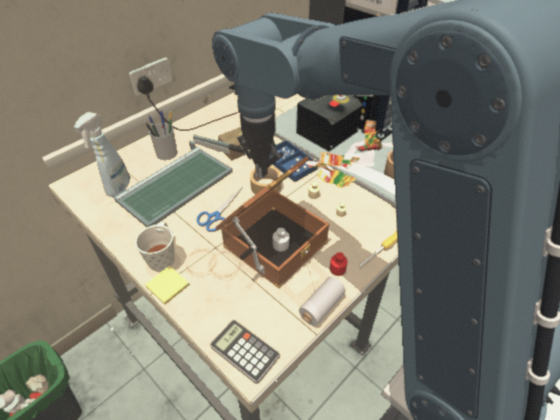

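```bash
python3 -m creep '0 0 -1 0 0 0 0;0 0 -0.7 0 0 0 0;0 0.2 -0.5 0 0 0 0;0 0.4 -0.6 0 0 0 0;0 0.4 -0.6 0 0 0 0;0 0.4 -0.6 0 0 0 0'; python3 -c "
from to import *
go(case(-.001,0,.207),side(0)); print(tocase(cur()[1]))"
```

```text
time_s: 21.15
eef_pos: [0.5891, 0.0409, 0.2193]
eef_rot: [0.52, 0.483, 0.506, -0.491]
wrist_force: [2.4, 1.1, 2.3]
opening: 0.0
t 21.15 pos [0.5891 0.0409 0.2193] shift_cm [ 1.2208 -0.8116 -0.0748] rv [-0.0004  0.022  -0.0049] F [2.428  1.0525 2.3325] op 0.0 q [-0.1201  0.2224  1.583  -0.0214  1.3277 -0.1666]
[ 0.0071 -0.0005  0.2193]
```

```bash
python3 -m creep '0 0.7 -0.6 0 0 0 0;0 0.7 -0.6 0 0 0 0;0 0.7 -0.6 0 0 0 0;0 0.7 -0.5 0 0 0 0;0 0.7 -0.5 0 0 0 0;0 0.7 -0.5 0 0 0 0'; python3 -c "
from to import *
go(case(-.0225,0,.185),side(0)); print(tocase(cur()[1]));snap('top','top6')
W=cloud('top',np.load('top6.npy'));w=tocase(W[150:185,300:330].reshape(-1,3));w=w[(w[:,2]>.08)&(w[:,2]<.25)&(w[:,1]<-.07)];a=np.polyfit(w[:,0],w[:,2],1);print(len(w),np.degrees(np.arctan(-a[0])))"
```

```text
time_s: 21.9
eef_pos: [0.5536, 0.0378, 0.1744]
eef_rot: [0.519, 0.483, 0.506, -0.491]
wrist_force: [0.0, 0.5, 1.7]
opening: 0.003
t 21.9 pos [0.5536 0.0378 0.1744] shift_cm [-1.0659  0.6039 -0.1501] rv [-0.0007  0.0223 -0.0042] F [0.0218 0.5254 1.6521] op 0.003 q [-0.1333  0.1918  1.7151 -0.0225  1.2265 -0.1772]
[-0.0285 -0.0017  0.1744]
246 32.01614481898362
```

View pics/top6.png

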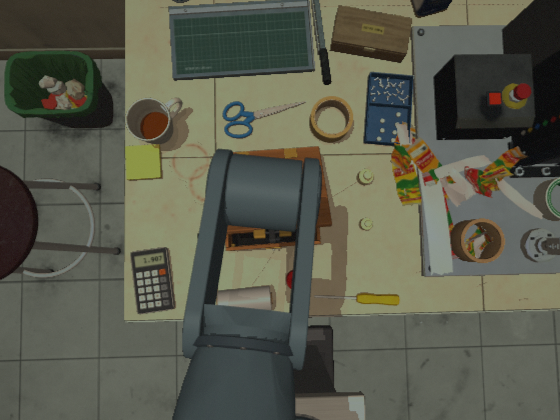

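```bash
python3 -m creep '0 0.7 -0.5 0 0 0 0;0 0.7 -0.4 0 0 0 0;0 0.7 -0.4 0 0 0 0;0 0.7 -0.3 0 0 0 0;0 0.7 -0.3 0 0 0 0;0 0.7 -0.3 0 0 0 0'; python3 -c "
from to import *
go(case(-.06,0,.09),side(0)); print(tocase(cur()[1]))"
```

```text
time_s: 22.7
eef_pos: [0.5294, 0.036, 0.1281]
eef_rot: [0.519, 0.482, 0.507, -0.492]
wrist_force: [0.6, 0.3, 1.0]
opening: -0.0
t 22.7 pos [0.5294 0.036  0.1281] shift_cm [ 3.8074 -0.7268 -0.3064] rv [-0.0006  0.0215 -0.0024] F [0.5982 0.2575 0.9832] op -0.0 q [-0.1433  0.2003  1.809  -0.0228  1.1258 -0.185 ]
[-0.0528 -0.0023  0.1281]
```

```bash
python3 -m creep '0 0.7 -0.2 0 0 0 0;0 0.7 -0.2 0 0 0 0;0 0.7 -0.2 0 0 0 0;0 0.6 -0.1 0 0 0 0;0 0.5 0 0 0 0 0'; python3 -c "
from to import *
go(case(-.06,0,.087),side(0)); print(tocase(cur()[1]))"
```

```text
time_s: 23.32
eef_pos: [0.5215, 0.0348, 0.0936]
eef_rot: [0.519, 0.482, 0.507, -0.492]
wrist_force: [-1.1, -0.7, 1.1]
opening: 0.0
t 23.32 pos [0.5215 0.0348 0.0936] shift_cm [ 0.6521  0.0689 -0.3143] rv [-0.0006  0.0214 -0.0015] F [-1.057  -0.6545  1.143 ] op 0.0 q [-0.1477  0.2363  1.8474 -0.0239  1.0522 -0.1873]
[-0.0607 -0.003   0.0936]
```

```bash
python3 -m creep '0 0.35 0 0 0 0 0'; python3 -m creep '0 0.3 0 0 0 0 0'; python3 -m creep '0 0.3 0 0 0 0 0'
```

```text
time_s: 23.45
eef_pos: [0.5212, 0.0348, 0.0896]
eef_rot: [0.518, 0.482, 0.507, -0.492]
wrist_force: [-1.5, 0.5, 1.9]
opening: -0.002
time_s: 23.58
eef_pos: [0.5212, 0.0347, 0.0868]
eef_rot: [0.518, 0.482, 0.507, -0.492]
wrist_force: [-10.7, 2.0, 30.6]
opening: -0.0
time_s: 23.7
eef_pos: [0.5213, 0.0348, 0.0867]
eef_rot: [0.518, 0.481, 0.508, -0.492]
wrist_force: [-18.8, 3.0, 45.4]
opening: 0.005
```

Firmly on the rim. Retreat and check.

```bash
python3 -m creep '0 -1 0 0 0 0 0;0 -4 0 0 0 0 0;0 -6 0 0 0 0 0;0 -6 0 0 0 0 0;0 0 0 -5 0 0 0;0 0 0 -6 0 0 0;0 0 0 -6 0 0 0;0 0 0 -6 0 0 0;0 0 0 0 0 0 0'; python3 -c "
from to import *
snap('top','top7');snap('scene','s7');snap('wrist','w12')
W=cloud('top',np.load('top7.npy'));w=tocase(W[140:260,190:340].reshape(-1,3));w=w[(abs(w[:,0])<.09)&(abs(w[:,1])<.1)&(w[:,2]>.07)];a=np.polyfit(w[:,0],w[:,2],1);print(len(w),np.degrees(np.arctan(-a[0])),np.median(w[:,2]))
t=np.load('top7.npy')
Wc=cloud('top',t)
for n,(l,tt,r,b) in dict(mid=(357,167,376,188),small=(357,215,376,235)).items():
    w=Wc[tt:b,l:r].reshape(-1,3);w=w[w[:,2]>.012];q=w[w[:,2]>np.nanmax(w[:,2])-.006];print(n,q.mean(0))
print(cur()[0]['wrist_force'],cur()[1])"
```

```text
time_s: 24.82
eef_pos: [0.512, 0.2734, 0.2597]
eef_rot: [0.519, 0.485, 0.504, -0.491]
wrist_force: [0.0, -0.2, 0.1]
opening: -0.002
8238 -0.03950713437844792 0.08627659552777453
mid [ 0.6361 -0.1751  0.0488]
small [ 0.5304 -0.1739  0.0389]
[ 0.4945 -0.0377 -0.0952] [0.513  0.2691 0.2598]
```

View pics/top7.png

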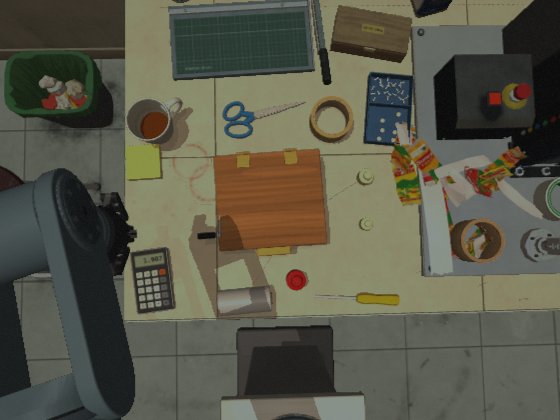

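View pics/s7.png

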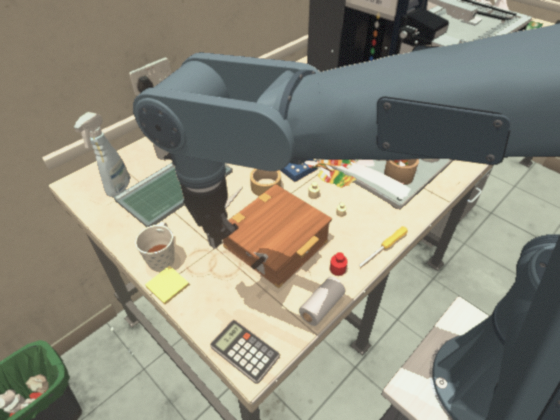

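```bash
python3 -c "
from bench import ctrl
print(ctrl.hand_in())"
```

```text
the job is handed in; nothing more can be done
None
```

The job is done and handed in at about 25 s. I stood the large silver weight upright in the case and let go. Then I lifted the stay's knob about 33 mm past centre and pushed the lid down until it was shut.

**Last checks:**
- **Lid:** its face is level to within 0.1° and 86 mm above the worktop, against 87 mm expected.
- **Other weights:** the two smaller weights are where they stood, within the 2 mm camera accuracy. I did not touch the red look-alike.
- **Robot:** the arm is clear of everything, with the wrist force at about zero.
- **Large weight:** it was standing upright in the last view inside the case, before the lid closed. I could not see it after that.

**Not as gentle as intended:**
- **Setting the weight down:** the wrist force spiked to about 95 N for a moment, under the 120 N limit.
- **Shutting the lid:** it took 1 to 4 N on the way down, with a brief press of about 50 N against the rim at the end to make sure it was shut.
- **Unlocking the stay:** this let the lid drop about 5° before I started lowering it, because the lid is linked to the stay.

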